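# Stow two bearings in a sloping-front case and slide its door shut

## Task

Put both loose ball bearings - the larger one from the bench and the small one left lying on the door's track - into the open bay of the grey sloping-front case, then slide the blue door along its track until it is fully closed against the frame. Leave everything else where it is, and keep the bottles on the shelf above standing.

Things in the scene. Friction and masses are not known exactly. Their poses are not given: they have to be found in the camera images.
- case: Grey metal parts case fixed to the bench, 234 mm deep (x), 360 wide (y). Origin: on the bench under its middle; x to its back, y to its left, z up. Its front face slopes up at 28 degrees from horizontal, from x -0.070, z 0.080 to x 0.081, z 0.160. The left half of the face is an open bay, the right half a fixed cover. Jambs at both ends (y 0.165, y -0.167) and the top rail stand 16 mm out of the face.
- ledge (a point): Middle of the case's level front ledge, the door's track, on its top surface (case x -0.100, y 0, z 0.080); axes as the case. The ledge runs along the whole case width, 30 mm to front and back of this point, with a 4 mm high, 4 mm thick lip along its front edge; its ends are open.
- shelf_edge (a point): Middle of the lower front edge of the plywood riser shelf over the face (case x -0.014, y 0, z 0.335); axes as the case. The shelf is as wide as the case, 18 mm thick here, and reaches back from this edge: a vertical gripper does not fit over bay or handle, so lean the tool back towards the case's front, 20 to 30 degrees (28 is square to the face).
- bay: The open bay: white tray, inside 50 mm deep, 150 up the slope, 155 wide (case y 0.0105 to 0.1655). Origin: centre of its floor. Axes: x up the slope, y along the case's y, z square out of the sloping face. Its mouth is at z 0.050, the closed door's underside at 0.052. The open door must clear it before a hand fits in.
- door (a joint): Blue sliding door, m: 0 = closed over the bay, against the left jamb; 0.160 = fully open, over the right half. It slides along the case's y, closing towards +y, with about 2 N friction plus damping, and stays where left. Panel 171 mm wide, 152 up the slope, 6 thick; its left edge is at case y 0.165 - joint.
- runner (a point): Lower left front corner of the blue runner foot fixed to the door's lower edge (case x -0.122, y 0.135 - joint, z 0.084); axes as bay. The foot is a level block, 54 mm deep, 111 wide (towards -y of the case), 18 high, travelling just above the ledge: anything lying on the ledge blocks it.
- handle (a point): Middle of the black pull bar on the door: 14 mm diameter, 84 long, up the slope, on two 10 mm posts 64 mm apart; 28 mm clear of the panel. It stands 43 mm out of the face at case y 0.0795 - joint, half way up. Axes as bay: x along the bar, y the way the door closes, z square out of the face.
- bench_vice: Green bench vice bolted to the bench in front of the case, always in the same place. Origin: on the bench under its middle, axes as the world. Its fixed jaw, nearest the case, ends 108 mm behind the origin (x) and spans 100 mm in y up to z 0.145 (base 180 mm wide, 16 high); jaws up to z 0.17. Reach down to the ledge with the tool upright, or it may hit the vice.
- bearing_small: Small steel ball bearing, 42 mm diameter, 13 mm thick, lying flat on the case's front ledge in the path of the runner foot. Origin: centre of its underside, z up.
- bearing_large: Larger steel ball bearing, 52 mm diameter, 15 mm thick, lying flat on the bench to the left of the robot's front. Origin: centre of its underside, z up.
- oil_bottle: Orange bottle with a black cap, 54 mm diameter, 134 tall, standing on the case's riser shelf; leave it standing. Origin: centre of its underside, z up.
- glue_bottle: White bottle with a red cap, 46 mm diameter, 109 tall, standing on the case's riser shelf; leave it standing. Origin: centre of its underside, z up.
- nut: Bright hexagon nut, 28x32x14 mm, lying flat on the bench; bystander. Origin: centre of its underside, z up.
- spark_plug: Spark plug, 19x70x19 mm, lying on the bench along its y axis; bystander. Origin: centre of its underside, z up.
- oil_filter: Black and orange screw-on oil filter, 73 mm diameter, 84 tall, standing on the bench; bystander. Origin: centre of its underside, z up.
- tape_measure: Yellow and black tape measure, 35x75x67 mm, standing on the bench; bystander. Origin: centre of its underside, z up.
- coupler: Orange rubber hose coupler with two metal clamps, 74x81x90 mm, standing on the bench; bystander. Origin: centre of its underside, z up.
Things that resemble listed ones, but are neither listed nor needed, are in the scene too. Leave any brown or green look-alike of the bearing_large alone.

How it is judged (in metres and radians):
On the way:
1. both bearings lie in the open bay (x of bearing_small in the frame of bay between -0.075 and 0.075 m and y of bearing_small in the frame of bay between -0.0775 and 0.0775 m and z of bearing_small in the frame of bay between -0.02 and 0.05 m and x of bearing_large in the frame of bay between -0.075 and 0.075 m and y of bearing_large in the frame of bay between -0.0775 and 0.0775 m and z of bearing_large in the frame of bay between -0.02 and 0.05 m), for 0.2 s.
At the end, for the whole second after the job is handed in: Both bearings lie at rest inside the bay, below its mouth, and the door is closed to within 4 mm of the frame (all of step 1 and value of joint door below 0.004 m and linear speed of each of bearing_small, bearing_large below 0.02 m/s); the robot touches nothing.
It fails at once if a bottle on the shelf is moved by more than 30 mm or tipped (distance of any of oil_bottle, glue_bottle from where it was at the start of the episode above 0.03 m or angle between any of oil_bottle, glue_bottle's own z axis and vertical above 0.5 rad).
It fails at once if the nut or the spark plug is moved by more than 30 mm (distance of any of nut, spark_plug from where it was at the start of the episode above 0.03 m).
It fails at once if the oil filter, tape measure or coupler is moved by more than 30 mm or tipped over (distance of any of oil_filter, tape_measure, coupler from where it was at the start of the episode above 0.03 m or angle between any of oil_filter, tape_measure, coupler's own z axis and vertical above 0.5 rad).
It also fails if it takes over 72 s, if anything falls off the work surface, if the arm or the gripper's body presses on something with over 40 N, if the wrist force passes 120 N, or if a joint passes its speed limit or range.

## Robot

A 6-joint arm with a two-finger parallel gripper is mounted at the origin on a cart in front of the work surface, level with it; the furniture and walls round the work are solid. World frame = base frame: x ahead of the robot, y to its left, z up, the work surface at z = 0. Lengths are in m, angles in degrees, forces in N, time in s.
With the tool pointing down it reaches from about 0.35 to 0.875 m from the base axis. Payload 4.2 kg.
Tool frame: the origin (TCP) lies at the very end of the fingers, on their centre line; the grasp point (between the pads) lies 19 mm behind it; z points along the fingers, y is the direction in which the jaws open and shut (so a half turn about z gives the same grasp; the last joint's range is limited). The gripper opens to 87 mm and grips with 3 to 60 N. Pads are 19 mm wide; open, the fingers measure 117 mm over their backs; the gripper's body (75 mm by 190 mm) begins 51 mm behind the grasp point.
Start: joints at [14.817, 22.042, 0.453, 0, -68.411, -14.817], TCP at [0.625, 0, 0.186] pointing down, gripper open.
Joint ranges: [-179.83, 179.83], [-69.29, 118.12], [-61.27, 80.66], [-181.25, 117.63], [-171.15, -9.14], [-177.46, 177.46]. Speed limits (degrees/s): [159.86, 159.86, 180, 180, 180, 180].

## Interface

Orientations are given as a 3x3 rotation matrix whose columns are the frame's x, y, z axes.
In Python, from plant import bot gives the robot as it stands. The module is installed in compiled form; this text tells all that it offers.
- The arm moves only by the tool servo_tool, never from a script. Its argument "motion" is a list that holds one entry, the list of rows, each a list of 7 numbers: the shift along the tool's x, y, z in mm, then the turn, a rotation vector about the tool's x, y, z in rad, then the finger opening in mm, from 0 to 87. In form: [[[dx, dy, dz, ax, ay, az, gripper], ...]]. A call has exactly 10 rows; each row is the pose to reach, as a shift and turn from the pose commanded when the call began, along the tool's axes at that moment; what a row does not reach only later rows make up. A row lasts 1/8 s, in which the tool goes at most 62.5 mm and 10.7 degrees, less where a joint would pass 70% of its speed; a pose out of reach is approached as far as the arm can. A call with a gripper value outside its range is refused whole. The fingers move at their own pace and stop on an object; "force" is the grip in N (left out, the last holds). Time passes only in rows, so rows that repeat a pose let the fingers close, or fill a call up. It gives the time, the measured TCP pose, the force and the opening at its end, in the units of the state.
- bot.read_state(): the state, without advancing time (a new reading comes with each control period).
- bot.get_image(name): name is "scene" or "side" or "wrist"; returns the picture (480x640x3 uint8, red, green, blue); there is no depth.
- bot.camera_model(name): a dict with "mtx" (3x3 intrinsics, pixels), "position" and "attitude" of the camera in the world. Camera axes: x right, y down, z forward; pixel columns grow to the right and rows downward; lengths in m; the calibration is good to about 2 mm. A picture is of the moment at which its call begins: read the wrist's pose just before it. camera_model takes no time and is no camera call; for the wrist camera it gives the pose at the moment of the call.
- bot.job_done(): hands the job in, once; it reports no verdict.
Trained networks look in the newest picture that a camera, given by its name, has taken for a name from the list of things; names that differ only in an ending like _2 or _b are one class to them, and where a whole thing is asked for, a point or a joint stands for the part that bears it (a point fixed in the world has none). Each returns a list of dicts, best first, with "score" (0 to 1); they miss things now and then, are a little off and sometimes report something else, mostly with a low value. They report only what shows in the picture. A call takes as long as a camera call. They do not tell look-alikes from the thing itself.
- bot.look_for(camera, label): "at" ([x, y, z] in m, in world coordinates, good to about 4 mm: the middle of the surface that is visible of it).
- bot.spot_point(camera, label): "at" ([x, y, z] in m, in world coordinates, good to about 4 mm: a listed point, or the origin of a listed thing).
The state is a dict: "t": time; "joint_positions": joint angles; "qd": joint speeds; "effort": joint torques, N m; "position": TCP position; "ee_rot": TCP orientation; "force": force on the tool from outside, world axes, zero at the start; "wrist_torque": the same for the moment, N m; "opening": opening from 0.0 (shut) to 1.0 (fully open).
Only numpy, scipy, OpenCV 4.12 (cv2) and the standard library are available. Lean on these libraries where they do the work, as an engineer would, in place of code of your own. Each camera call takes 0.05 s, during which the arm holds its last target.

## Working session

There is one attempt and no reset: what is moved stays moved. The work goes in short steps, Python scripts to look and compute and a tool call to move; the robot and the scene stay as the last step left them, time stands still between calls to the robot, and variables do not carry over. Pictures are saved under pics/ and viewed, and the job is handed in when it is done.

Besides the shell and the picture viewer there is one more tool, called after "Call:" in YAML: its name, and indented under it one key for each argument. servo_tool: Moves the arm, as the interface text tells. Its arguments: {"type":"object","properties":{"motion":{"type":"array","items":{"type":"array","items":{"type":"array","items":{"type":"number"}}}},"force":{"type":"number"}},"required":["motion"]}

```bash
mkdir -p pics; python3 - <<'E'
from plant import bot
import cv2
for c in ["scene","side","wrist"]:
    cv2.imwrite(f"pics/{c}0.png",bot.get_image(c)[:,:,::-1])
s=bot.read_state();print(s['t'],s['position'],s['ee_rot'],s['force'])
for c in ["scene","side"]:
    for l in ["case","ledge","shelf_edge","bay","door","runner","handle","bench_vice","bearing_small","bearing_large"]:
        r=bot.spot_point(c,l); print(c,l,[([round(float(v),3) for v in d['at']],round(d['score'],2)) for d in r])
print(bot.read_state()['t'])
E
```

```text
0.15 [6.24482392e-01 8.96259154e-07 1.85008399e-01] [[-1.54188947e-04 -9.99998576e-01 -1.68044458e-03]
 [-9.99999984e-01  1.54346839e-04 -9.38291992e-05]
 [ 9.40884369e-05  1.68043009e-03 -9.99998584e-01]] [ 0.0727499   0.03056308 -0.29806079]
scene case [([0.697, -0.084, 0.002], 0.66)]
scene ledge [([0.65, 0.426, 0.004], 0.59), ([0.6, -0.083, 0.082], 0.55)]
scene shelf_edge [([0.686, -0.087, 0.334], 0.64)]
scene bay [([0.732, 0.0, 0.075], 0.81), ([0.463, 0.281, 0.0], 0.21)]Traceback (most recent call last):
  File "<stdin>", line 8, in <module>
ValueError: it knows: bay, bearing_large, bearing_small, bench_vice, case, coupler, glue_bottle, handle, ledge, nut, oil_bottle, oil_filter, runner, shelf_edge, spark_plug, tape_measure
```

```bash
python3 - <<'E'
from plant import bot
for c in ["scene","side"]:
    for l in ["case","ledge","shelf_edge","bay","runner","handle","bench_vice","bearing_small","bearing_large"]:
        if c=="scene" and l in("case","ledge","shelf_edge","bay"):continue
        r=bot.spot_point(c,l); print(c,l,[([round(float(v),3) for v in d['at']],round(d['score'],2)) for d in r])
print(bot.read_state()['t'])
for c in ["scene","side","wrist"]:
    m=bot.camera_model(c);print(c,m['mtx'].tolist() if hasattr(m['mtx'],'tolist') else m['mtx'],m['position'],m['attitude'])
E
```

```text
scene runner [([0.576, -0.076, 0.085], 0.9)]
scene handle [([0.737, -0.177, 0.348], 0.67), ([0.676, -0.136, 0.157], 0.63)]
scene bench_vice [([0.414, -0.214, 0.004], 0.64)]
scene bearing_small [([0.604, 0.027, 0.076], 0.78)]
scene bearing_large [([0.461, 0.277, -0.002], 0.79), ([0.633, 0.269, -0.001], 0.75), ([0.361, 0.341, -0.0], 0.72), ([0.562, 0.189, 0.004], 0.52)]
side case [([0.697, -0.087, -0.001], 0.55)]
side ledge [([0.598, -0.083, 0.078], 0.82), ([0.47, 0.399, 0.0], 0.68), ([0.76, 0.009, 0.349], 0.61), ([0.578, -0.079, 0.084], 0.53)]
side shelf_edge [([0.684, -0.087, 0.334], 0.61)]
side bay [([0.734, -0.0, 0.076], 0.58), ([0.468, 0.278, 0.004], 0.21)]
side runner [([0.577, -0.079, 0.08], 0.76), ([0.469, 0.275, 0.003], 0.31)]
side handle [([0.539, 0.332, -0.001], 0.47), ([0.475, 0.398, -0.002], 0.19)]
side bench_vice []
side bearing_small [([0.603, 0.029, 0.08], 0.47), ([0.537, 0.333, -0.0], 0.31)]
side bearing_large [([0.633, 0.272, -0.001], 0.83), ([0.466, 0.28, 0.003], 0.68), ([0.563, 0.188, -0.002], 0.68), ([0.363, 0.344, -0.006], 0.65)]
1.05
scene [[611.6141952693544, 0.0, 315.341513103279], [0.0, 611.6141952693544, 248.3165225701837], [0.0, 0.0, 1.0]] [-0.11197145 -0.5735925   1.29661065] [[ 0.71164203 -0.5354628   0.45480238]
 [-0.70222187 -0.52260271  0.48349855]
 [-0.02121453 -0.66345007 -0.74791975]]
side [[491.3273899820324, 0.0, 312.34387493638934], [0.0, 491.3273899820324, 239.58663188815635], [0.0, 0.0, 1.0]] [0.95014583 0.6770161  1.01010463] [[-0.815695    0.43525928 -0.3810394 ]
 [ 0.57847592  0.61066323 -0.54079205]
 [-0.002698   -0.66154349 -0.74990195]]
wrist [[354.94468280381494, 0.0, 321.59429493901314], [0.0, 354.94468280381494, 238.92286190890954], [0.0, 0.0, 1.0]] [ 0.62459059 -0.07283652  0.38585801] [[-9.99999057e-01  4.46934624e-04  1.29854654e-03]
 [ 7.79700222e-04  9.63156536e-01  2.68940289e-01]
 [-1.13050486e-03  2.68941048e-01 -9.63155976e-01]]
```

View pics/scene0.png

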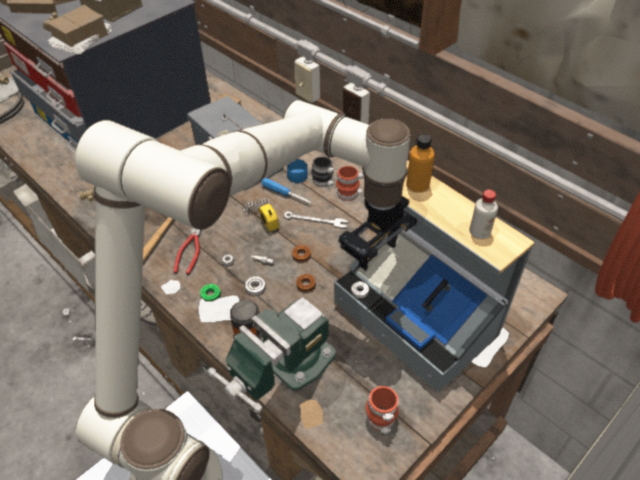

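View pics/side0.png

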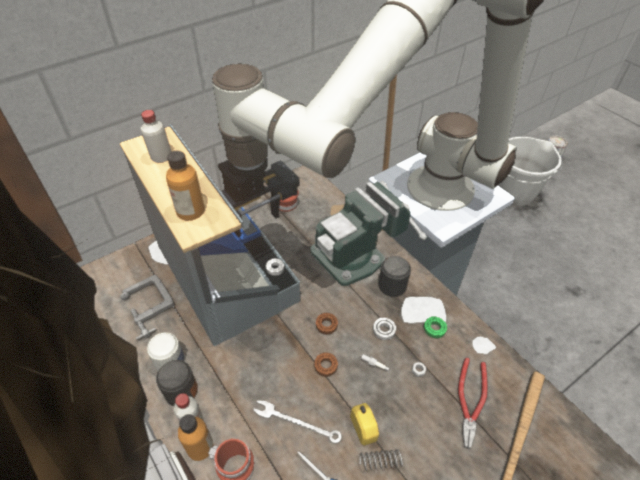

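View pics/wrist0.png

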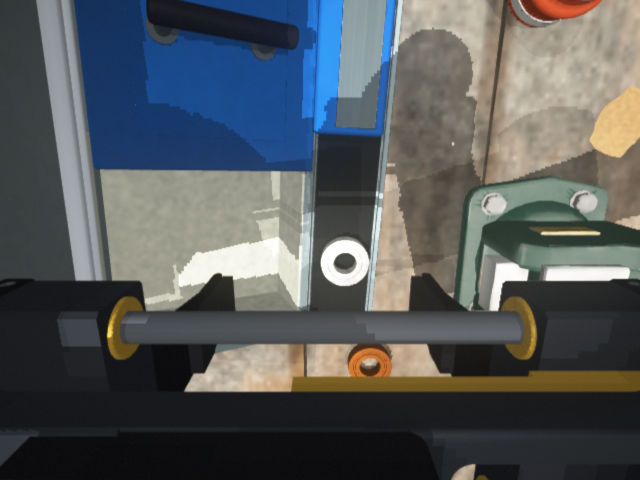

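The large-bearing candidates in the scene view are steel/white (256,285), brown (302,253) and (306,282), and green (210,293). Only the steel one at (256,285) fits, since the brown and green ones are the look-alikes. I'll confirm it in a crop and fit the case pose.

```bash
cat > h.py <<'E'
import numpy as np
from scipy.spatial.transform import Rotation as Rn
from scipy.optimize import least_squares
L=np.array
def bayR(R): # case yaw R -> bay axes
    a=np.radians(28); return R@L([[np.cos(a),0,-np.sin(a)],[0,1,0],[np.sin(a),0,np.cos(a)]])
def delta(s,p,R):
    R0=s['ee_rot']; d=R0.T@(L(p)-s['position'])*1000
    rv=Rn.from_matrix(R0.T@R).as_rotvec()
    return np.round(d,1),np.round(rv,4)
E
python3 - <<'E'
from plant import bot
from h import *
import cv2
obs=[((0,0,0),(0.697,-0.084,0.002)),((0,0,0),(0.697,-0.087,-.001)),((-.1,0,.08),(.6,-.083,.082)),((-.1,0,.08),(.598,-.083,.078)),
((-.014,0,.335),(.686,-.087,.334)),((-.014,0,.335),(.684,-.087,.334)),((.029,.088,.076),(.732,0,.075)),((.029,.088,.076),(.734,0,.076))]
run=[(.576,-.076,.085),(.577,-.079,.080)]; han=[(.676,-.136,.157)]
def f(p):
    c,s=np.cos(p[2]),np.sin(p[2]); R=L([[c,-s,0],[s,c,0],[0,0,1]]); o=L([p[0],p[1],0]); r=[]
    for a,b in obs: r+=list(o+R@L(a)-b)
    for b in run: r+=list(o+R@L([-.122,.135-p[3],.084])-b)
    for b in han: r+=list(o+R@L([-.0147,.0795-p[3],.158])-b)
    return r
q=least_squares(f,[.7,-.085,0,.13],loss='soft_l1',f_scale=.004);print(q.x,np.degrees(q.x[2]));print(np.round(L(q.fun).reshape(-1,3),4))
for c,l in [("side","nut"),("side","spark_plug"),("side","tape_measure"),("wrist","bearing_small"),("wrist","bay"),("wrist","runner"),("wrist","handle")]:
    print(c,l,[(np.round(d['at'],3).tolist(),round(d['score'],2)) for d in bot.spot_point(c,l)])
a=bot.get_image("side")[270:400,300:480];b=bot.get_image("scene")[230:320,180:340]
cv2.imwrite("pics/c1.png",np.hstack([cv2.resize(a,(480,360)),cv2.resize(b,(320,360))])[:,:,::-1])
E
```

```text
[ 0.6981579  -0.0869522  -0.05004473  0.13086961] -2.867351966792627
[[ 0.0012 -0.003  -0.002 ]
 [ 0.0012  0.      0.001 ]
 [-0.0017  0.0011 -0.002 ]
 [ 0.0003  0.0011  0.002 ]
 [-0.0018  0.0007  0.001 ]
 [ 0.0002  0.0007  0.001 ]
 [-0.0005 -0.0005  0.001 ]
 [-0.0025 -0.0005  0.    ]
 [ 0.0005 -0.0007 -0.001 ]
 [-0.0005  0.0023  0.004 ]
 [ 0.0049 -0.0015  0.001 ]]
side nut [([0.471, 0.278, 0.005], 0.57), ([0.475, 0.4, -0.002], 0.42)]
side spark_plug [([0.538, 0.336, 0.0], 0.59)]
side tape_measure [([0.652, 0.425, 0.001], 0.77)]
wrist bearing_small [([0.602, 0.031, 0.076], 0.86)]
wrist bay [([0.732, -0.002, 0.074], 0.81)]
wrist runner [([0.584, -0.077, 0.084], 0.6)]
wrist handle []
```

View pics/c1.png

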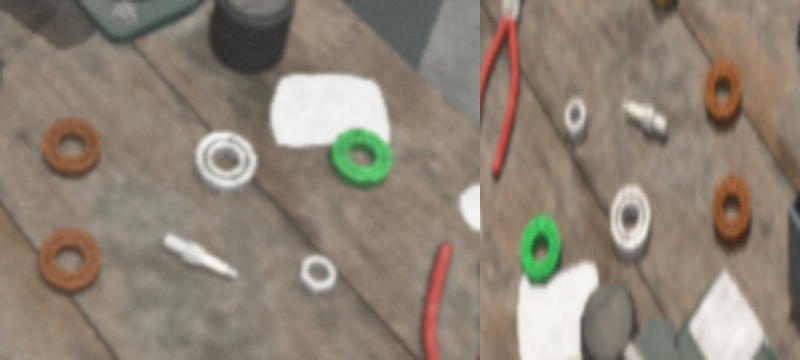

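The enlarged crop shows the steel-white ring as the only match (side (385,327), world about 0.464, 0.279). The spark plug and nut are about 90 mm away or more. Next I'll look at the case's side cheeks for gripper clearance.

```bash
python3 - <<'E'
from h import *
import cv2
a=cv2.imread("pics/side0.png")[100:360,90:340];b=cv2.imread("pics/scene0.png")[150:400,320:560]
cv2.imwrite("pics/c2.png",np.hstack([cv2.resize(a,(400,416)),cv2.resize(b,(400,416))]))
c,s=np.cos(-.05),np.sin(-.05);R=L([[c,-s,0],[s,c,0],[0,0,1]])
from plant import bot
st=bot.read_state()
T=np.column_stack([-R[:,0],R[:,1],-R[:,2]])
print(delta(st,[.600,.029,.140],T),delta(st,[.603,.029,.0835],T))
E
```

```text
(array([-29. ,  24.9,  45.8]), array([ 1.0000e-04, -1.0000e-04,  1.6208e+00])) (array([-29. ,  21.9, 102.3]), array([ 1.0000e-04, -1.0000e-04,  1.6208e+00]))
```

View pics/c2.png

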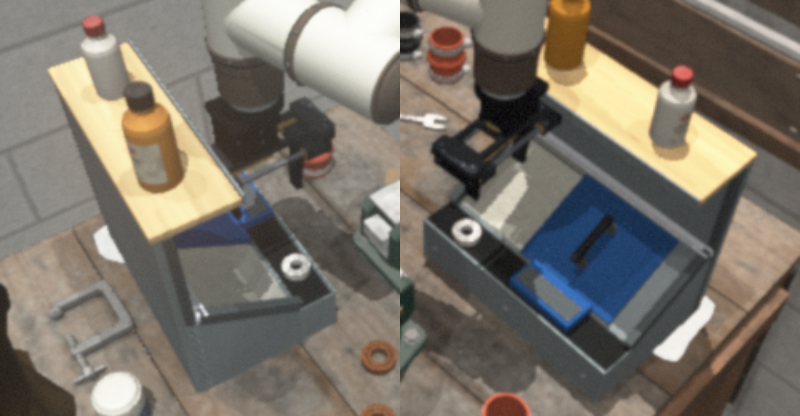

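The shelf stands on the rear panel only, and nothing stands beside the bay. I'll turn the jaws to the case's y axis above the small bearing.

Call:
servo_tool:
  motion:
    - [[-3, 8, 0, 0, 0, 0.18, 87], [-6, 16, 2, 0, 0, 0.36, 87], [-10, 25, 4, 0, 0, 0.54, 80], [-15, 30, 6, 0, 0, 0.72, 70], [-20, 30, 10, 0, 0, 0.9, 70], [-25, 30, 15, 0, 0, 1.08, 70], [-29, 30, 20, 0, 0, 1.26, 70], [-29, 28, 25, 0, 0, 1.44, 70], [-29, 26, 30, 0, 0, 1.62, 70], [-29, 25, 35, 0, 0, 1.62, 70]]
  force: 25

```text
t: 2.75
position: [0.6002, 0.0291, 0.1508]
ee_rot: [[-0.999, 0.047, 0.0], [0.047, 0.999, 0.0], [-0.0, 0.0, -1.0]]
force: [-0.6, 0.8, 0.5]
opening: 0.806
```

```bash
python3 - <<'E'
from plant import bot
from h import *
import cv2
c,s=np.cos(-.05),np.sin(-.05);R=L([[c,-s,0],[s,c,0],[0,0,1]])
T=np.column_stack([-R[:,0],R[:,1],-R[:,2]])
cv2.imwrite("pics/w1.png",bot.get_image("wrist")[:,:,::-1])
for cam,l in [("wrist","bearing_small"),("side","bearing_small"),("scene","bearing_small")]:
    print(cam,l,[(np.round(d['at'],3).tolist(),round(d['score'],2)) for d in bot.spot_point(cam,l)])
st=bot.read_state();print(st['t'],st['position'],st['opening'])
print(delta(st,[.603,.029,.0835],T))
E
```

```text
wrist bearing_small [([0.606, 0.032, 0.081], 0.95), ([0.414, -0.212, 0.002], 0.7)]
side bearing_small [([0.604, 0.034, 0.079], 0.62)]
scene bearing_small [([0.607, 0.03, 0.078], 0.69)]
2.95 [0.60001754 0.02898945 0.15088909] 0.8028277691530818
(array([-3. ,  0.2, 67.4]), array([-0.0001,  0.    ,  0.0026]))
```

View pics/w1.png

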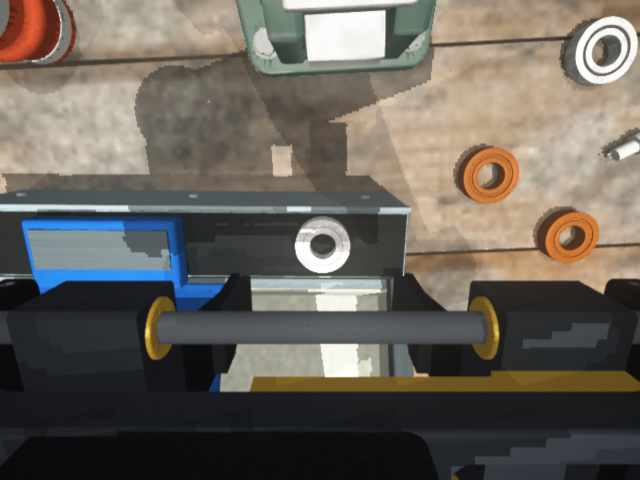

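The wrist view shows the small bearing at (322,243), lying between the fingers and clear of the runner, and the large steel one at (604,50). I'll measure both by ray.

```bash
cat >> h.py <<'E'
def ray(m,uv,z):
    d=m['attitude']@np.linalg.inv(m['mtx'])@L([uv[0],uv[1],1.]); p=L(m['position']); return p+d*(z-p[2])/d[2]
E
python3 - <<'E'
from plant import bot
from h import *
import cv2
c,s=np.cos(-.05),np.sin(-.05);R=L([[c,-s,0],[s,c,0],[0,0,1]])
T=np.column_stack([-R[:,0],R[:,1],-R[:,2]])
m=bot.camera_model("wrist");st=bot.read_state()
print(ray(m,(322.5,242.5),.093),ray(m,(603,48),.015))
print(ray(bot.camera_model("side"),(385,326.5),.015),ray(bot.camera_model("scene"),(255.5,284),.015))
im=cv2.cvtColor(cv2.imread("pics/w1.png"),cv2.COLOR_BGR2GRAY)
for p in [(.605,.031,.0835)]: print(delta(st,p,T))
E
```

```text
[0.60127955 0.03021218 0.093     ] [0.4626272  0.27702566 0.015     ]
[0.4629142  0.27863523 0.015     ] [0.46619915 0.27865908 0.015     ]
(array([-4.9,  2.3, 67.4]), array([-0.0001,  0.    ,  0.0026]))
```

Call:
servo_tool:
  motion:
    - [[-3, 1.7, 18, 0, 0, 0.003, 70], [-3, 1.7, 40, 0, 0, 0.003, 70], [-3, 1.7, 56, 0, 0, 0.003, 70], [-3, 1.7, 67, 0, 0, 0.003, 70], [-3, 1.7, 67, 0, 0, 0.003, 60], [-3, 1.7, 67, 0, 0, 0.003, 36], [-3, 1.7, 67, 0, 0, 0.003, 36], [-3, 1.7, 67, 0, 0, 0.003, 36], [-3, 1.7, 67, 0, 0, 0.003, 36], [-3, 1.7, 67, 0, 0, 0.003, 36]]
  force: 25

```text
t: 4.2
position: [0.6031, 0.0306, 0.084]
ee_rot: [[-0.999, 0.052, 0.0], [0.052, 0.999, 0.0], [-0.0, 0.0, -1.0]]
force: [-0.2, -1.3, 0.9]
opening: 0.418
```

```bash
python3 - <<'E'
from plant import bot
from h import *
c,s=np.cos(-.05),np.sin(-.05);R=L([[c,-s,0],[s,c,0],[0,0,1]])
T=np.column_stack([-R[:,0],R[:,1],-R[:,2]])
B=bayR(R); o=L([.698,-.087,0])+R@L([.029,.088,.0759])
TB=np.column_stack([-B[:,0],B[:,1],-B[:,2]])
st=bot.read_state();print(st['position'],st['opening']*87,st['force'])
for b in [(-.03,.045,.11),(-.03,.045,.045),(-.03,.045,.022)]:
    p=o+B@L(b);print(p,delta(st,p,TB))
E
```

```text
[0.60309859 0.03058995 0.08395532] 36.36991978469213 [-0.20588826 -1.29033839  0.85920308]
[0.65557833 0.04828928 0.15894009] (array([-51.5,  20.4, -75. ]), array([-0.0005, -0.4885, -0.0022]))
[0.68605584 0.04676413 0.10154849] (array([-82. ,  20.5, -17.6]), array([-0.0005, -0.4885, -0.0022]))
[0.6968402  0.04622446 0.0812407 ] (array([-92.8,  20.5,   2.7]), array([-0.0005, -0.4885, -0.0022]))
```

The opening reads 36.4 mm, less than the 42 mm diameter, so the grasp is doubtful. I'll look.

```bash
python3 - <<'E'
from plant import bot
import cv2,numpy as np
w=bot.get_image("wrist");a=bot.get_image("side")[200:330,200:360];b=bot.get_image("scene")[230:360,300:460]
cv2.imwrite("pics/c3.png",np.hstack([cv2.resize(w[120:360,170:490],(320,240)),cv2.resize(a,(240,240)),cv2.resize(b,(240,240))])[:,:,::-1])
print(bot.read_state()['opening']*87)
E
```

```text
36.105247844387705
```

View pics/c3.png

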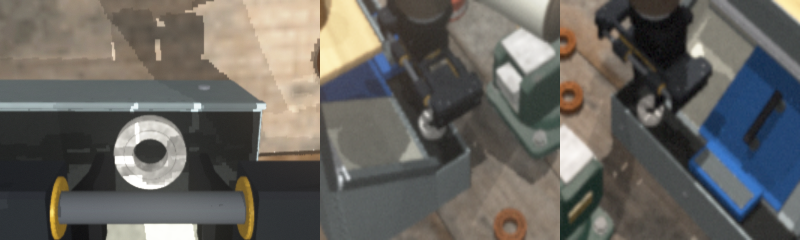

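```bash
python3 - <<'E'
from plant import bot
from h import *
m=bot.camera_model("wrist");print(m['position'])
for uv in [(320,272),(284,272),(357,272),(320,234),(320,310)]: print(ray(m,uv,.093),ray(m,uv,.1))
print([(np.round(d['at'],3).tolist(),round(d['score'],2)) for d in bot.spot_point("wrist","bearing_small")])
print(bot.read_state()['position'])
E
```

```text
[0.52942551 0.03489774 0.28388208]
[0.60236542 0.03026435 0.093     ] [0.59969058 0.03043427 0.1       ]
[0.60126639 0.00965439 0.093     ] [0.59863185 0.01058011 0.1       ]
[0.60349518 0.05145044 0.093     ] [0.6007789  0.05084343 0.1       ]
[0.57986192 0.0314849  0.093     ] [0.57801232 0.03161005 0.1       ]
[0.6262966  0.02896637 0.093     ] [0.62274416 0.02918388 0.1       ]
[([0.606, 0.031, 0.081], 0.8)]
[0.60304772 0.03056965 0.08383623]
```

```bash
python3 - <<'E'
from plant import bot
import cv2
w=bot.get_image("wrist")
cv2.imwrite("pics/w2.png",cv2.resize(w[170:370,200:440],(720,600),interpolation=cv2.INTER_CUBIC)[:,:,::-1])
E
```

```text
(no output)
```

View pics/w2.png

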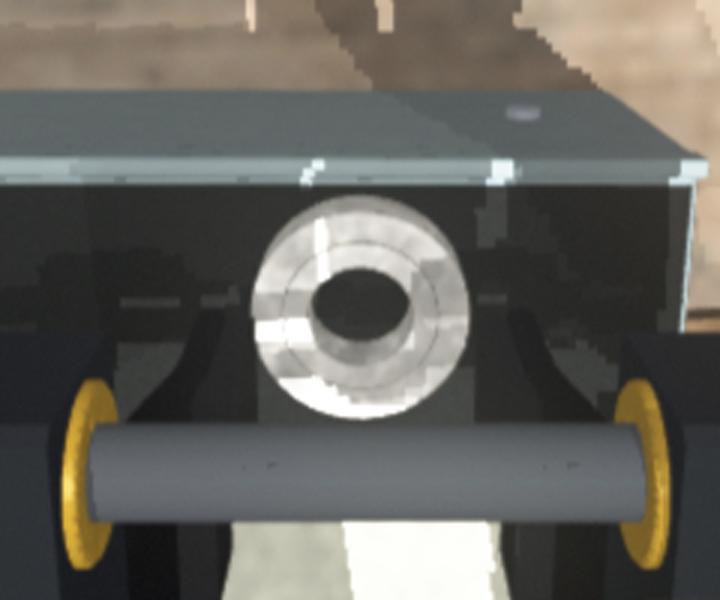

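The bearing still sits between the fingers at (0.602, 0.030). I'll command a tighter close and lift slightly to see whether it comes along.

Call:
servo_tool:
  motion:
    - [[0, 0, 0, 0, 0, 0, 15], [0, 0, 0, 0, 0, 0, 15], [0, 0, 0, 0, 0, 0, 15], [0, 0, 0, 0, 0, 0, 15], [0, 0, 0, 0, 0, 0, 15], [0, 0, -6, 0, 0, 0, 15], [0, 0, -15, 0, 0, 0, 15], [0, 0, -30, 0, 0, 0, 15], [0, 0, -40, 0, 0, 0, 15], [0, 0, -40, 0, 0, 0, 15]]
  force: 25

```text
t: 5.7
position: [0.6039, 0.0308, 0.1254]
ee_rot: [[-0.999, 0.052, 0.003], [0.052, 0.999, 0.001], [-0.003, 0.001, -1.0]]
force: [-0.1, 0.0, 0.0]
opening: 0.17
```

```bash
python3 - <<'E'
from plant import bot
import cv2
w=bot.get_image("wrist")
cv2.imwrite("pics/w3.png",w[:,:,::-1])
s=bot.read_state();print(s['opening']*87,s['force'],s['position'])
E
```

```text
14.857124848770743 [-0.24922613 -1.0602237  -0.78867416] [0.60323561 0.03069277 0.12447947]
```

View pics/w3.png

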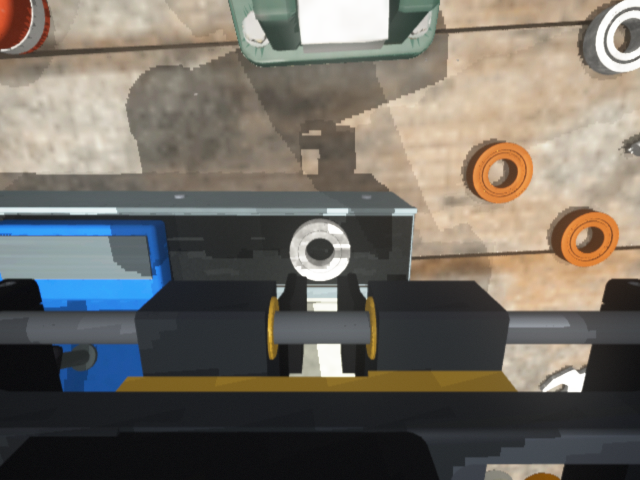

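Missed: the bearing is still on the ledge at (320,250). I'll check where the TCP projects in the wrist view and where the bearing now lies.

```bash
python3 - <<'E'
from plant import bot
from h import *
import cv2
m=bot.camera_model("wrist");st=bot.read_state()
def proj(p,m): q=m['mtx']@m['attitude'].T@(L(p)-m['position']);return q[:2]/q[2]
p=st['position'];print(m['position'],p,proj(p,m),[proj(p+st['ee_rot']@L([0,y,z]),m) for y in(-.0075,.0075) for z in (0,-.019)])
print(ray(m,(320,249),.093))
for n in("scene","side"): print(n,proj(p,bot.camera_model(n)),proj([.602,.0303,.093],bot.camera_model(n)))
a=bot.get_image("scene");b=bot.get_image("side")
cv2.imwrite("pics/c4.png",np.hstack([cv2.resize(a[230:350,300:420],(400,400),interpolation=2),cv2.resize(b[210:330,210:330],(400,400),interpolation=2)])[:,:,::-1])
w=bot.get_image("wrist");cv2.imwrite("pics/w4.png",cv2.resize(w[190:340,240:400],(640,600),interpolation=2)[:,:,::-1])
E
```

```text
[0.52938618 0.03492465 0.32441518] [0.60323561 0.03069277 0.12447947] [320.61581224 267.59206408] [array([308.08737788, 267.60388814]), array([306.84114036, 279.66074019]), array([333.1437686 , 267.58024048]), array([334.2585064 , 279.63436099])]
[0.60137174 0.03033253 0.093     ]
scene [360.16345766 280.60716056] [359.5159179  288.89235411]
side [274.3872876  256.82305564] [275.53865217 264.88294448]
```

View pics/c4.png

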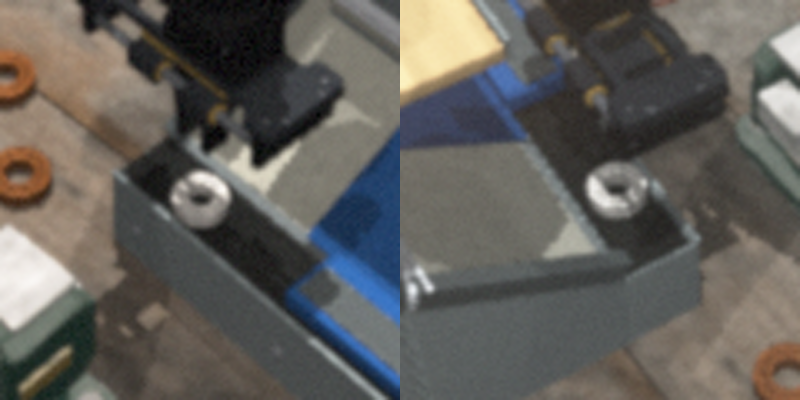

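View pics/w4.png

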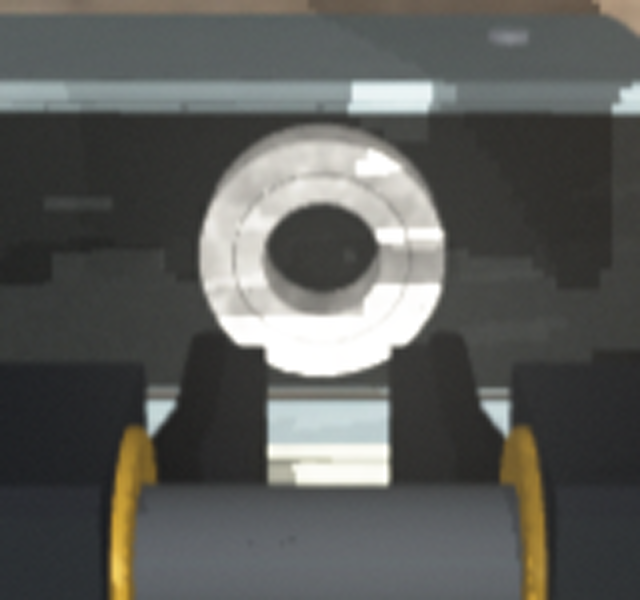

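```bash
python3 - <<'E'
from plant import bot
from h import *
import cv2
st=bot.read_state()
def proj(p,m): q=m['mtx']@m['attitude'].T@(L(p)-m['position']);return q[:2]/q[2]
p=st['position'];R=st['ee_rot']
out=[]
for n,(u0,v0),k in (("scene",(320,230),80),("side",(230,205),80),("wrist",(260,210),120)):
    m=bot.camera_model(n);im=bot.get_image(n)[v0:v0+k,u0:u0+k];f=400/k
    im=cv2.resize(im,(400,400),interpolation=2)
    for y in (-.0075,.0075):
        for x in (-.0095,.0095):
            for z,c in ((0,(255,0,0)),(-.019,(0,255,0))):
                q=(proj(p+R@L([x,y,z]),m)-[u0,v0])*f; cv2.circle(im,tuple(int(t) for t in q),3,c,-1)
    out.append(im)
cv2.imwrite("pics/c5.png",np.hstack(out[:2])[:,:,::-1]);cv2.imwrite("pics/c6.png",out[2][:,:,::-1])
E
```

```text
(no output)
```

View pics/c5.png

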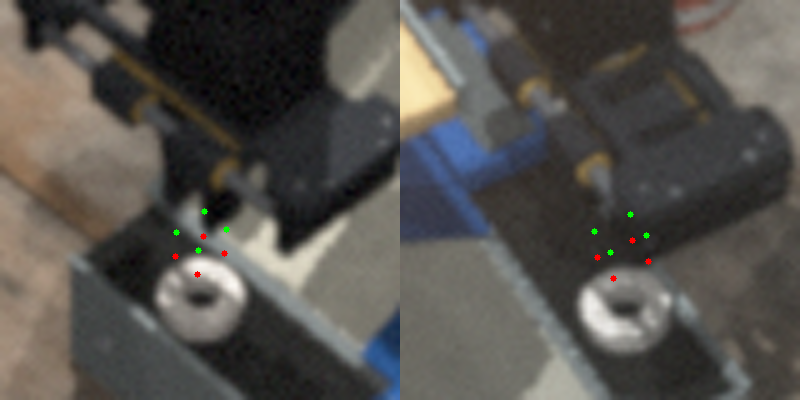

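View pics/c6.png

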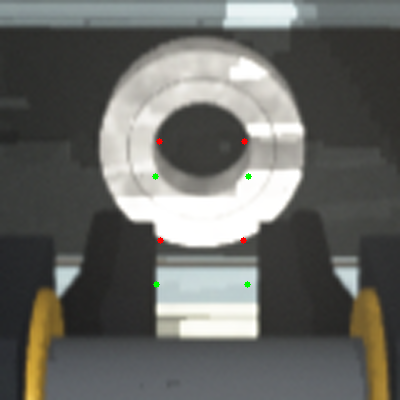

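The dots drawn at the reported TCP lie well past the visible fingertips in all three views. The wrist scale (15 mm gap at about 0.173 m depth, against 0.21 m predicted) puts the real tips about 37 mm behind the reported TCP. That explains the miss: the fingers closed above the untouched bearing. I'll work with tip = TCP − 37 mm along tool z and approach in steps with force checks.

Call:
servo_tool:
  motion:
    - [[1, 0, 0, 0, 0, 0, 70], [1, 0, 0, 0, 0, 0, 70], [1, 0, 10, 0, 0, 0, 70], [1, 0, 25, 0, 0, 0, 70], [1, 0, 40, 0, 0, 0, 70], [1, 0, 52, 0, 0, 0, 70], [1, 0, 60, 0, 0, 0, 70], [1, 0, 66, 0, 0, 0, 70], [1, 0, 66, 0, 0, 0, 70], [1, 0, 66, 0, 0, 0, 70]]

```text
t: 7.3
position: [0.6025, 0.0307, 0.0583]
ee_rot: [[-0.999, 0.052, 0.001], [0.052, 0.999, 0.0], [-0.001, 0.0, -1.0]]
force: [0.4, -0.2, -0.0]
opening: 0.804
```

```bash
python3 - <<'E'
from plant import bot
import cv2,numpy as np
a=bot.get_image("scene")[230:330,310:410];b=bot.get_image("side")[205:305,220:320];w=bot.get_image("wrist")
cv2.imwrite("pics/c7.png",np.hstack([cv2.resize(x,(400,400),interpolation=2) for x in (a,b)])[:,:,::-1])
cv2.imwrite("pics/w7.png",cv2.resize(w[170:370,200:440],(720,600),interpolation=2)[:,:,::-1])
s=bot.read_state();print(s['opening']*87,s['force'],s['position'])
E
```

```text
70.06030336210944 [-0.26090177 -0.05861633 -0.41998495] [0.60236525 0.03072431 0.05833545]
```

View pics/c7.png

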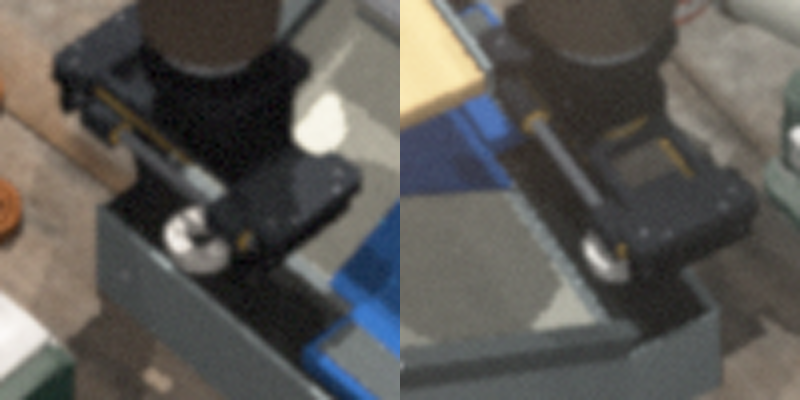

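View pics/w7.png

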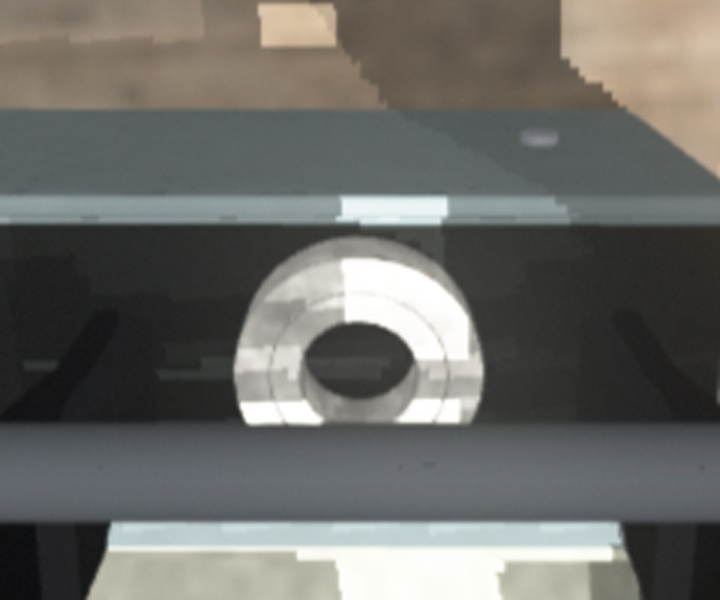

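At TCP z 0.058, below the ledge top, there is no contact, so the offset is real. I'll go 10 mm further and close.

Call:
servo_tool:
  motion:
    - [[0, 0, 4, 0, 0, 0, 70], [0, 0, 7, 0, 0, 0, 70], [0, 0, 10, 0, 0, 0, 70], [0, 0, 10, 0, 0, 0, 30], [0, 0, 10, 0, 0, 0, 30], [0, 0, 10, 0, 0, 0, 30], [0, 0, 10, 0, 0, 0, 30], [0, 0, 10, 0, 0, 0, 30], [0, 0, 10, 0, 0, 0, 30], [0, 0, 10, 0, 0, 0, 30]]
  force: 25

```text
t: 8.7
position: [0.6021, 0.0306, 0.0479]
ee_rot: [[-0.999, 0.052, 0.0], [0.052, 0.999, -0.0], [-0.0, -0.0, -1.0]]
force: [-0.1, 0.2, 1.0]
opening: 0.458
```

Call:
servo_tool:
  motion:
    - [[0, 0, 10, 0, 0, 0, 30], [0, 0, 10, 0, 0, 0, 30], [0, 0, 6, 0, 0, 0, 30], [0, 0, -2, 0, 0, 0, 30], [0, 0, -12, 0, 0, 0, 30], [0, 0, -24, 0, 0, 0, 30], [0, 0, -38, 0, 0, 0, 30], [0, 0, -52, 0, 0, 0, 30], [0, 0, -60, 0, 0, 0, 30], [0, 0, -60, 0, 0, 0, 30]]

```text
t: 9.95
position: [0.6025, 0.0308, 0.1088]
ee_rot: [[-0.999, 0.052, 0.002], [0.052, 0.999, 0.001], [-0.002, 0.001, -1.0]]
force: [-0.3, 0.7, -1.6]
opening: 0.466
```

```bash
cat >> h.py <<'E'
c_,s_=np.cos(-.05),np.sin(-.05);RC=L([[c_,-s_,0],[s_,c_,0],[0,0,1]]);OC=L([.698,-.087,0])
B=bayR(RC);OB=OC+RC@L([.029,.088,.0759]);TB=np.column_stack([-B[:,0],B[:,1],-B[:,2]]);TV=np.column_stack([-RC[:,0],RC[:,1],-RC[:,2]])
OFF=.037
def dtip(s,tip,R): return delta(s,L(tip)+R[:,2]*OFF,R)
E
python3 - <<'E'
from plant import bot
from h import *
import cv2
w=bot.get_image("wrist")
cv2.imwrite("pics/w8.png",w[:,:,::-1])
s=bot.read_state();print(s['opening']*87,s['force'],s['position'])
for b in [(-.03,.04,.09),(-.03,.04,.04)]:
    p=OB+B@L(b);print(p,dtip(s,p,TB))
E
```

```text
40.52347518687242 [ 0.15033354  0.26106705 -0.73734676] [0.60196663 0.03067185 0.10798244]
[0.66470613 0.04282625 0.14128114] (array([-79.4,  15.5,  -0.6]), array([-3.000e-04, -4.886e-01, -2.400e-03]))
[0.68815037 0.04165306 0.09713376] (array([-102.9,   15.5,   43.5]), array([-3.000e-04, -4.886e-01, -2.400e-03]))
```

View pics/w8.png

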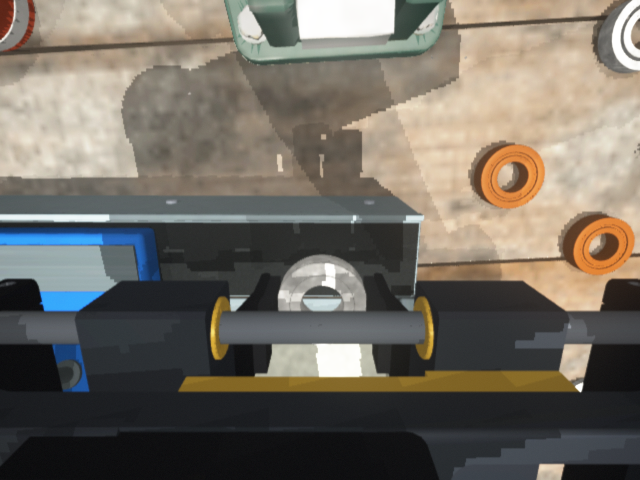

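The small bearing is gripped and lifted (opening 40.5 mm, off the ledge in the wrist view). Next I'll work out the move over the bay.

```bash
python3 - <<'E'
from plant import bot
from h import *
s=bot.read_state()
for b in [(-.04,.03,.085),(-.04,.03,.042)]:
    p=OB+B@L(b);print(p,dtip(s,p,TB))
E
```

```text
[0.65773232 0.03316272 0.13217168] (array([-72.9,   5.4,   8.5]), array([-3.000e-04, -4.886e-01, -2.400e-03]))
[0.67789437 0.03215377 0.09420494] (array([-93.1,   5.5,  46.5]), array([-3.000e-04, -4.886e-01, -2.400e-03]))
```

Call:
servo_tool:
  motion:
    - [[-8, 1, -5, 0, -0.05, 0, 30], [-18, 2, -8, 0, -0.12, 0, 30], [-30, 3, -8, 0, -0.2, 0, 30], [-42, 4, -6, 0, -0.28, 0, 30], [-54, 5, -2, 0, -0.36, 0, 30], [-64, 5, 2, 0, -0.44, 0, 30], [-70, 5, 6, 0, -0.488, 0, 30], [-73, 5, 8.5, 0, -0.488, 0, 30], [-73, 5, 8.5, 0, -0.488, 0, 30], [-73, 5, 8.5, 0, -0.488, 0, 30]]

```text
t: 11.25
position: [0.6765, 0.0322, 0.1033]
ee_rot: [[-0.885, 0.053, 0.462], [0.047, 0.999, -0.024], [-0.462, 0.0, -0.887]]
force: [-0.2, -0.5, -2.0]
opening: 0.464
```

```bash
python3 - <<'E'
from plant import bot
from h import *
import cv2
a=bot.get_image("scene")[180:380,310:510];b=bot.get_image("side")[150:350,150:350]
cv2.imwrite("pics/c9.png",np.hstack([cv2.resize(x,(400,400),interpolation=2) for x in (a,b)])[:,:,::-1])
s=bot.read_state();print(s['t'],s['opening']*87,s['force'])
for b in [(-.04,.03,.085),(-.04,.03,.042)]:
    p=OB+B@L(b);print(p,dtip(s,p,TB))
E
```

```text
11.35 41.03226987271222 [ 0.25590257 -0.17337774 -1.2638989 ]
[0.65773232 0.03316272 0.13217168] (array([ 3.4, -0.4,  3. ]), array([-0.0009, -0.0073, -0.002 ]))
[0.67789437 0.03215377 0.09420494] (array([ 3.1, -0.3, 46. ]), array([-0.0009, -0.0073, -0.002 ]))
```

View pics/c9.png

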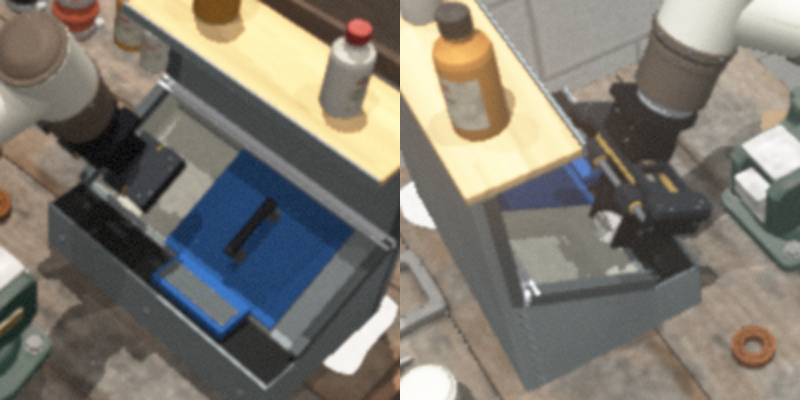

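The tool is clear of shelf and jamb, with the bearing over the bay. Lower, release slightly open, and back out.

Call:
servo_tool:
  motion:
    - [[0, 0, 10, 0, 0, 0, 30], [0, 0, 24, 0, 0, 0, 30], [0, 0, 36, 0, 0, 0, 30], [0, 0, 44, 0, 0, 0, 30], [0, 0, 44, 0, 0, 0, 30], [0, 0, 44, 0, 0, 0, 50], [0, 0, 44, 0, 0, 0, 50], [0, 0, 44, 0, 0, 0, 50], [0, 0, 24, 0, 0, 0, 50], [0, 0, 0, 0, 0, 0, 50]]

```text
t: 12.6
position: [0.6754, 0.0321, 0.1041]
ee_rot: [[-0.885, 0.052, 0.462], [0.046, 0.999, -0.025], [-0.463, -0.001, -0.886]]
force: [-0.0, -0.0, 0.2]
opening: 0.569
```

```bash
python3 - <<'E'
from plant import bot
from h import *
import cv2
s=bot.read_state();print(s['t'],s['opening']*87,s['force'],s['position'])
a=bot.get_image("scene")[180:380,310:510];b=bot.get_image("side")[150:350,150:350]
cv2.imwrite("pics/c10.png",np.hstack([cv2.resize(x,(400,400),interpolation=2) for x in (a,b)])[:,:,::-1])
for tip,R in [((.52,.1,.2),TV),((.464,.279,.08),TV),((.464,.279,.003),TV)]: print(dtip(s,tip,R))
m=bot.camera_model("wrist");print(np.round(m['position'],3))
E
```

```text
12.6 49.51300920799625 [-0.02650094 -0.01289527  0.16496267] [0.67537863 0.03205951 0.10406707]
(array([ 113.4,   59.7, -125.7]), array([-0.0013,  0.4812, -0.0022]))
(array([226.8, 235.6, -49.7]), array([-0.0013,  0.4812, -0.0022]))
(array([262.4, 235.6,  18.5]), array([-0.0013,  0.4812, -0.0022]))
[0.518 0.041 0.249]
```

View pics/c10.png

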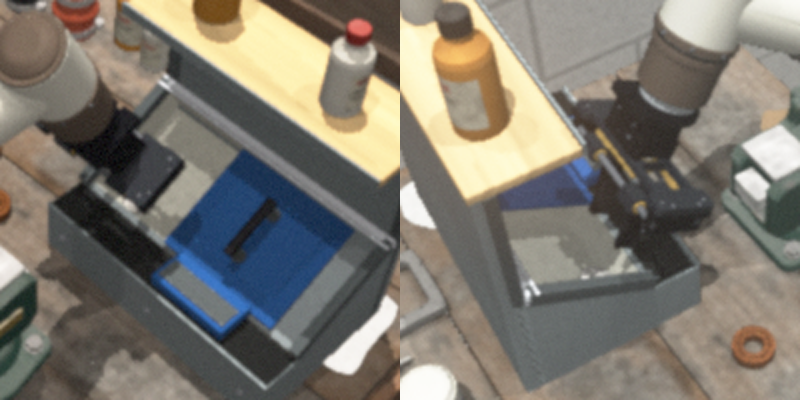

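```bash
python3 - <<'E'
from plant import bot
from h import *
for c,uv,z in [("side",(396,266),.084),("scene",(243,307),.084),("scene",(244,322),0.02)]: print(ray(bot.camera_model(c),uv,z))
print([(np.round(d['at'],3).tolist(),round(d['score'],2)) for d in bot.spot_point("side","oil_filter")])
E
```

```text
[0.36505966 0.19451365 0.084     ]
[0.36651676 0.20039639 0.084     ]
[0.36330662 0.20354872 0.02      ]
[([0.362, 0.187, -0.004], 0.72)]
```

Call:
servo_tool:
  motion:
    - [[5, 0, -25, 0, 0.02, 0, 55], [20, 5, -60, 0, 0.08, 0, 60], [50, 25, -90, 0, 0.15, 0, 70], [85, 60, -105, 0, 0.22, 0, 75], [120, 105, -110, 0, 0.3, 0, 75], [155, 150, -105, 0, 0.38, 0, 75], [190, 195, -85, 0, 0.45, 0, 75], [215, 225, -65, 0, 0.481, 0, 75], [227, 235, -50, 0, 0.481, 0, 75], [227, 235.6, -50, 0, 0.481, 0, 75]]

```text
t: 14.0
position: [0.4634, 0.279, 0.0408]
ee_rot: [[-0.999, 0.051, -0.003], [0.051, 0.999, -0.003], [0.003, -0.004, -1.0]]
force: [1.2, 0.3, 0.4]
opening: 0.858
```

```bash
python3 - <<'E'
from plant import bot
from h import *
import cv2
w=bot.get_image("wrist");m=bot.camera_model("wrist");s=bot.read_state()
cv2.imwrite("pics/w11.png",w[:,:,::-1])
a=bot.get_image("scene")[180:380,310:510];b=bot.get_image("side")[150:350,150:350]
cv2.imwrite("pics/c11.png",np.hstack([cv2.resize(x,(400,400),interpolation=2) for x in (a,b)])[:,:,::-1])
print(s['t'],s['opening']*87,s['force'],s['position'])
print([(np.round(d['at'],3).tolist(),round(d['score'],2)) for d in bot.spot_point("wrist","bearing_large")])
print(dtip(s,(.464,.279,.004),TV)); np.savez("m11.npz",**m)
E
```

```text
14.05 75.11120524510584 [ 0.99925864 -0.69262983  0.07273835] [0.46428962 0.27904389 0.04206466]
[([0.361, 0.342, -0.004], 0.98), ([0.568, 0.189, -0.0], 0.97)]
(array([ 0.2,  0.1, 75.1]), array([-0.0019, -0.0014, -0.0018]))
```

View pics/w11.png

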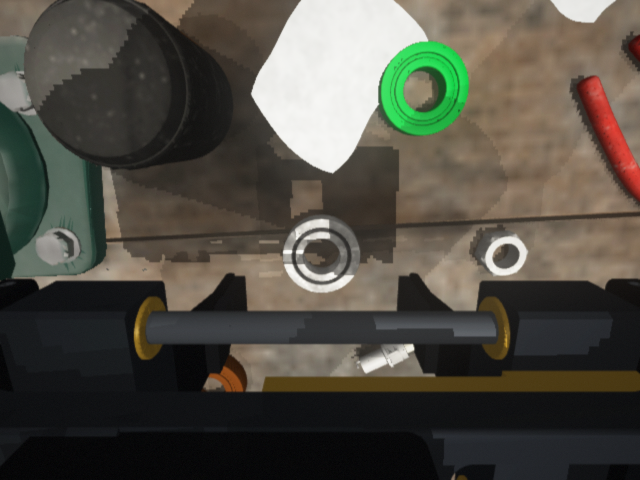

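View pics/c11.png

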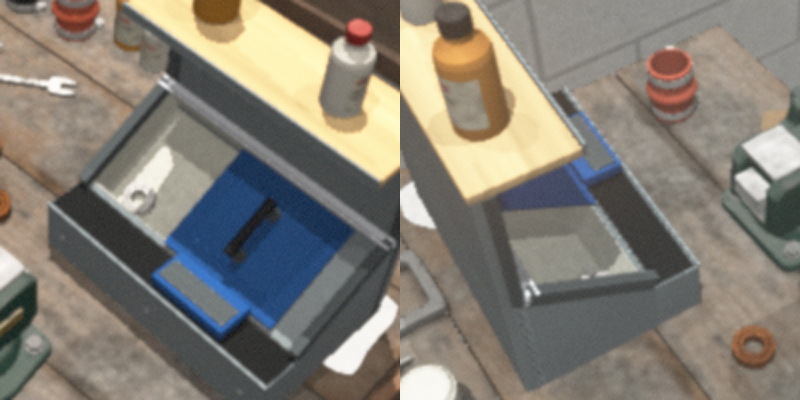

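The small bearing lies in the bay's lower-left corner (scene crop (138,200)) and the ledge is clear. The wrist view shows the steel large bearing at (322,253) between the fingers, with the spark plug (385,358) and nut (503,254) outside them. I'll measure it by ray and descend.

```bash
python3 - <<'E'
from h import *
m=dict(np.load("m11.npz"));print(ray(m,(321.5,251),.015),ray(m,(305,300),.0),ray(m,(385,358),.01),m['position'])
E
```

```text
[0.46245735 0.27963388 0.015     ] [0.50468309 0.2650972  0.        ] [0.55035101 0.32261057 0.01      ] [0.39095969 0.28371038 0.24220739]
```

Call:
servo_tool:
  motion:
    - [[1, 0.3, 20, 0, 0, 0, 75], [1, 0.3, 45, 0, 0, 0, 75], [1, 0.3, 62, 0, 0, 0, 75], [1, 0.3, 70, 0, 0, 0, 75], [1, 0.3, 74, 0, 0, 0, 75], [1, 0.3, 74, 0, 0, 0, 40], [1, 0.3, 74, 0, 0, 0, 40], [1, 0.3, 74, 0, 0, 0, 40], [1, 0.3, 74, 0, 0, 0, 40], [1, 0.3, 74, 0, 0, 0, 40]]
  force: 25

```text
t: 15.45
position: [0.4635, 0.2794, -0.031]
ee_rot: [[-0.999, 0.052, -0.0], [0.052, 0.999, -0.001], [0.0, -0.001, -1.0]]
force: [-1.1, -0.8, 3.2]
opening: 0.574
```

Call:
servo_tool:
  motion:
    - [[0, 0, 0, 0, 0, 0, 40], [0, 0, 0, 0, 0, 0, 40], [0, 0, -8, 0, 0, 0, 40], [0, 0, -20, 0, 0, 0, 40], [0, 0, -40, 0, 0, 0, 40], [0, 0, -65, 0, 0, 0, 40], [0, 0, -90, 0, 0, 0, 40], [0, 0, -115, 0, 0, 0, 40], [0, 0, -140, 0, 0, 0, 40], [0, 0, -150, 0, 0, 0, 40]]

```text
t: 16.7
position: [0.4641, 0.2801, 0.1205]
ee_rot: [[-0.999, 0.052, 0.002], [0.052, 0.999, 0.002], [-0.002, 0.002, -1.0]]
force: [-0.5, -0.6, -2.0]
opening: 0.576
```

```bash
python3 - <<'E'
from plant import bot
from h import *
import cv2
w=bot.get_image("wrist");s=bot.read_state()
cv2.imwrite("pics/w12.png",w[:,:,::-1])
print(s['t'],s['opening']*87,s['force'],s['position'])
for b in [(.0,.003,.09),(.0,.003,.042)]:
    p=OB+B@L(b);print(p,dtip(s,p,TB))
E
```

```text
16.75 49.814648024041105 [ 0.15737655  0.81927583 -0.52314119] [0.46428141 0.28020504 0.12096127]
[0.68931223 0.00454862 0.15536528] (array([-256.5, -263.5,   -1.8]), array([ 0.0018, -0.4865, -0.0028]))
[0.7118187  0.00342236 0.1129838 ] (array([-278.9, -263.5,   40.6]), array([ 0.0018, -0.4865, -0.0028]))
```

View pics/w12.png

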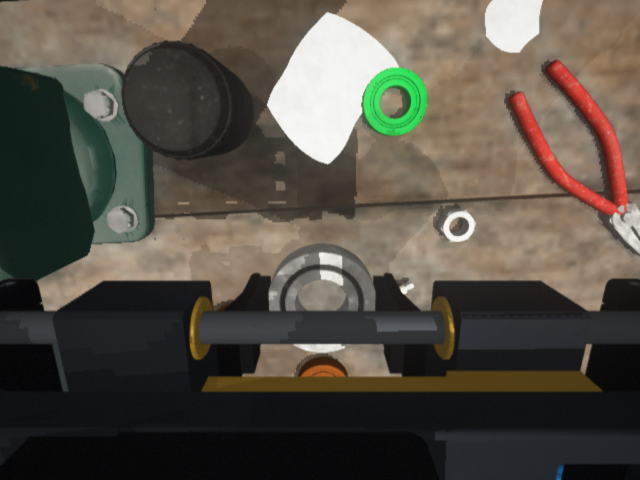

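The large bearing is gripped and lifted. Now over the bay.

Call:
servo_tool:
  motion:
    - [[-20, -25, -15, 0, -0.03, 0, 40], [-50, -60, -25, 0, -0.08, 0, 40], [-82, -95, -28, 0, -0.14, 0, 40], [-114, -130, -28, 0, -0.2, 0, 40], [-146, -165, -25, 0, -0.26, 0, 40], [-178, -200, -20, 0, -0.33, 0, 40], [-210, -232, -12, 0, -0.4, 0, 40], [-234, -254, -4, 0, -0.46, 0, 40], [-246, -263, 2, 0, -0.487, 0, 40], [-246, -263.5, 4, 0, -0.487, 0, 40]]

```text
t: 18.0
position: [0.6934, 0.0015, 0.1116]
ee_rot: [[-0.885, 0.054, 0.462], [0.047, 0.999, -0.028], [-0.463, -0.003, -0.886]]
force: [-0.7, -0.1, -1.2]
opening: 0.576
```

```bash
python3 - <<'E'
from plant import bot
from h import *
import cv2
s=bot.read_state();print(s['t'],s['opening']*87,s['force'],s['position'])
a=bot.get_image("scene")[180:380,310:510];b=bot.get_image("side")[150:350,150:350]
cv2.imwrite("pics/c13.png",np.hstack([cv2.resize(x,(400,400),interpolation=2) for x in (a,b)])[:,:,::-1])
for b in [(-.012,.003,.09),(-.012,.003,.042)]:
    p=OB+B@L(b);print(p,dtip(s,p,TB))
E
```

```text
18.0 50.08642612780983 [-0.68994993 -0.11258663 -1.19428597] [0.6933964  0.00145766 0.11157397]
[0.6787301  0.00507817 0.14973162] (array([-4.8,  2.9, -3.7]), array([-0.0044, -0.0076, -0.0027]))
[0.70123657 0.00395191 0.10735014] (array([-5.2,  3.1, 44.3]), array([-0.0044, -0.0076, -0.0027]))
```

View pics/c13.png

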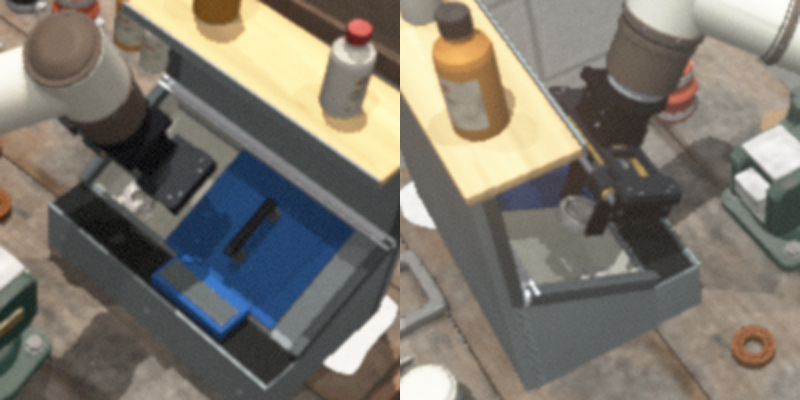

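Call:
servo_tool:
  motion:
    - [[-2, 3, 8, 0, 0, 0, 40], [-2, 3, 20, 0, 0, 0, 40], [-2, 3, 32, 0, 0, 0, 40], [-2, 3, 42, 0, 0, 0, 40], [-2, 3, 42, 0, 0, 0, 40], [-2, 3, 42, 0, 0, 0, 60], [-2, 3, 42, 0, 0, 0, 60], [-2, 3, 42, 0, 0, 0, 60], [-2, 3, 22, 0, 0, 0, 60], [0, 0, -5, 0, 0, 0, 60]]

```text
t: 19.35
position: [0.6908, 0.0019, 0.1185]
ee_rot: [[-0.884, 0.053, 0.464], [0.045, 0.999, -0.027], [-0.465, -0.003, -0.885]]
force: [1.7, -0.7, 2.0]
opening: 0.687
```

```bash
python3 - <<'E'
from plant import bot
from h import *
s=bot.read_state();print(s['t'],s['opening']*87,s['force'],s['position'])
j=.131
for dy in (0,):
  H=OC+RC@L([-.0147,.0795-j+dy,.158])
  for up in (.06,-.014,-.019):
    p=H+B[:,2]*up;print(p,dtip(s,p,TB))
E
```

```text
19.35 59.74105273575333 [ 1.68450262 -0.6993737   1.98708131] [0.69077213 0.00185855 0.11850049]
[ 0.65261135 -0.13629312  0.21097686] (array([ -15.7, -140.1,  -58.8]), array([-0.0038, -0.0049, -0.0009]))
[ 0.68730883 -0.13802944  0.14563873] (array([ -16.1, -139.8,   15.1]), array([-0.0038, -0.0049, -0.0009]))
[ 0.68965326 -0.13814676  0.141224  ] (array([ -16.1, -139.8,   20.1]), array([-0.0038, -0.0049, -0.0009]))
```

Back off above the handle and look at the bay and handle.

Call:
servo_tool:
  motion:
    - [[0, 0, -25, 0, 0, 0, 60], [0, -10, -45, 0, 0, 0, 60], [-3, -30, -56, 0, 0, 0, 60], [-6, -50, -60, 0, 0, 0, 60], [-8, -72, -60, 0, 0, 0, 60], [-10, -95, -60, 0, 0, 0, 60], [-12, -118, -60, 0, 0, 0, 60], [-14, -133, -60, 0, 0, 0, 60], [-14, -139.5, -60, 0, 0, 0, 60], [-14, -139.5, -60, 0, 0, 0, 60]]

```text
t: 20.6
position: [0.6696, -0.1352, 0.1791]
ee_rot: [[-0.883, 0.053, 0.467], [0.047, 0.999, -0.025], [-0.468, -0.001, -0.884]]
force: [-0.7, -0.1, -0.6]
opening: 0.689
```

```bash
python3 - <<'E'
from plant import bot
from h import *
import cv2
w=bot.get_image("wrist");m=bot.camera_model("wrist");s=bot.read_state();np.savez("m14.npz",**m)
cv2.imwrite("pics/w14.png",w[:,:,::-1])
a=bot.get_image("scene")[180:380,310:510];b=bot.get_image("side")[150:350,150:350]
cv2.imwrite("pics/c14.png",np.hstack([cv2.resize(x,(400,400),interpolation=2) for x in (a,b)])[:,:,::-1])
for c in ("scene","wrist"): print([(np.round(d['at'],3).tolist(),round(d['score'],2)) for d in bot.spot_point(c,"handle")])
print(s['t'],s['position'],s['force'])
j=.131;H=OC+RC@L([-.0147,.0795-j,.158]);print(H,[dtip(s,H-B[:,2]*u,TB) for u in (.014,.019)])
E
```

```text
[([0.678, -0.136, 0.158], 0.72), ([0.763, 0.01, 0.348], 0.57), ([0.363, 0.194, -0.002], 0.54)]
[([0.682, -0.136, 0.151], 0.55)]
20.65 [ 0.66961434 -0.1348695   0.17900041] [-0.26269113  0.05331725 -0.51853436]
[ 0.68074444 -0.13770094  0.158     ] [(array([-0.2, -2.1, 74.8]), array([-0.0018, -0.002 , -0.002 ])), (array([-0.2, -2.1, 79.8]), array([-0.0018, -0.002 , -0.002 ]))]
```

View pics/w14.png

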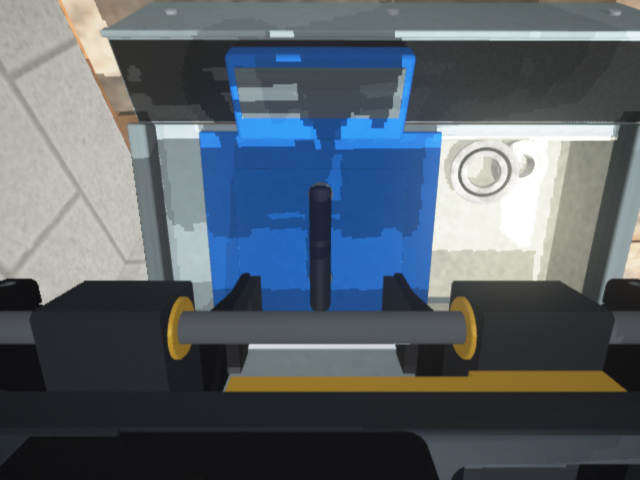

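View pics/c14.png

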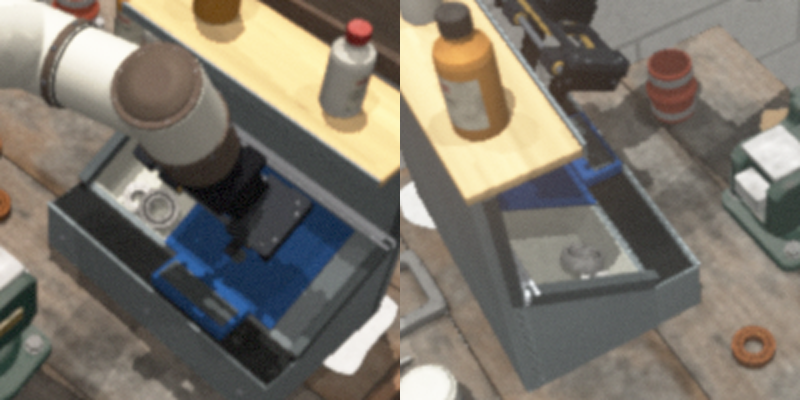

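```bash
python3 - <<'E'
from h import *
import cv2
w=cv2.imread("pics/w14.png");cv2.imwrite("pics/w15.png",cv2.resize(w[120:240,430:590],(800,600),interpolation=2))
E
```

```text
(no output)
```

View pics/w15.png

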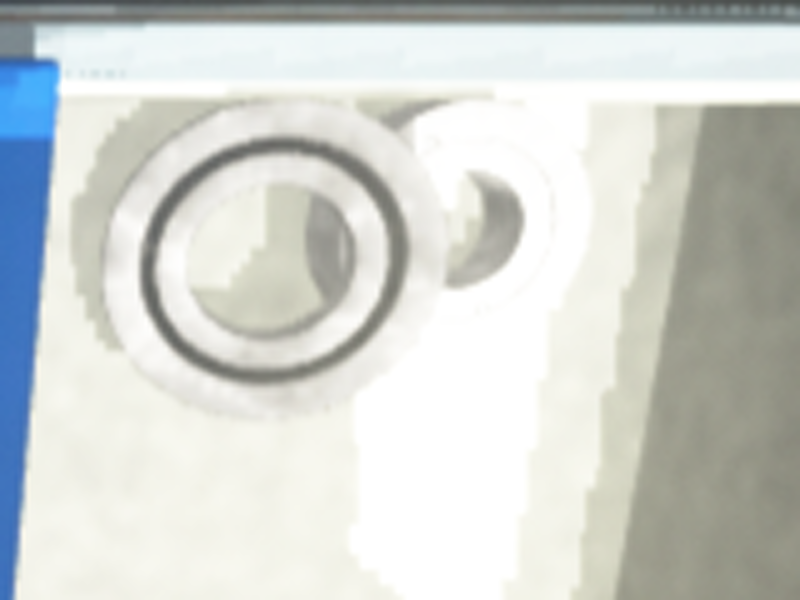

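The large bearing lies in the bay, tilted with one edge on the small one, and both are well below the mouth (at most about 30 mm of the 50). Handle bar at wrist (320,185)-(320,308), centred between the fingers. I'll descend to straddle it slightly below its middle.

Call:
servo_tool:
  motion:
    - [[5, -2, 10, 0, 0, 0, 50], [10, -2, 20, 0, 0, 0, 50], [15, -2, 32, 0, 0, 0, 50], [15, -2, 44, 0, 0, 0, 50], [15, -2, 54, 0, 0, 0, 50], [15, -2, 63, 0, 0, 0, 50], [15, -2, 70, 0, 0, 0, 50], [15, -2, 73, 0, 0, 0, 50], [15, -2, 73, 0, 0, 0, 22], [15, -2, 73, 0, 0, 0, 22]]
  force: 15

```text
t: 22.1
position: [0.6909, -0.1381, 0.1076]
ee_rot: [[-0.882, 0.052, 0.468], [0.046, 0.999, -0.025], [-0.468, -0.001, -0.884]]
force: [-0.4, -0.8, 0.2]
opening: 0.431
```

```bash
python3 - <<'E'
from plant import bot
from h import *
import cv2
w=bot.get_image("wrist");s=bot.read_state()
a=bot.get_image("scene")[150:350,330:530]
cv2.imwrite("pics/c16.png",np.hstack([cv2.resize(a,(400,400),interpolation=2),cv2.resize(w[140:380,200:440],(400,400))])[:,:,::-1])
print(s['t'],s['position'],s['force'],s['opening']*87)
print(np.round(s['ee_rot'].T@RC[:,1],4))
E
```

```text
22.15 [ 0.69091205 -0.13806062  0.10766756] [-0.65675489 -0.01226391 -0.1761763 ] 33.23948495357826
[ 0.002   1.     -0.0016]
```

View pics/c16.png

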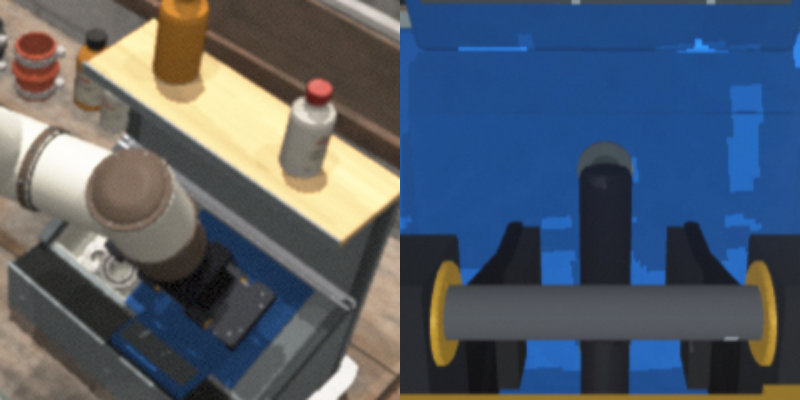

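The fingers straddle the bar. Slide the door towards +y.

Call:
servo_tool:
  motion:
    - [[0, 3, 0, 0, 0, 0, 22], [0, 9, 0, 0, 0, 0, 22], [0, 18, 0, 0, 0, 0, 22], [0, 29, 0, 0, 0, 0, 22], [0, 40, 0, 0, 0, 0, 22], [0, 52, 0, 0, 0, 0, 22], [0, 64, 0, 0, 0, 0, 22], [0, 75, 0, 0, 0, 0, 22], [0, 84, 0, 0, 0, 0, 22], [0, 90, 0, 0, 0, 0, 22]]

```text
t: 23.45
position: [0.6957, -0.0478, 0.1074]
ee_rot: [[-0.883, 0.052, 0.467], [0.046, 0.999, -0.025], [-0.468, -0.001, -0.884]]
force: [1.0, -2.7, 0.0]
opening: 0.254
```

Call:
servo_tool:
  motion:
    - [[0, 4, 0, 0, 0, 0, 22], [0, 9, 0, 0, 0, 0, 22], [0, 14, 0, 0, 0, 0, 22], [0, 19, 0, 0, 0, 0, 22], [0, 24, 0, 0, 0, 0, 22], [0, 29, 0, 0, 0, 0, 22], [0, 33, 0, 0, 0, 0, 22], [0, 36, 0, 0, 0, 0, 22], [0, 39, 0, 0, 0, 0, 22], [0, 40, 0, 0, 0, 0, 22]]

```text
t: 24.7
position: [0.6975, -0.0081, 0.107]
ee_rot: [[-0.883, 0.052, 0.467], [0.046, 0.999, -0.025], [-0.467, -0.001, -0.884]]
force: [0.8, -1.9, 1.4]
opening: 0.252
```

```bash
python3 - <<'E'
from plant import bot
from h import *
import cv2
w=bot.get_image("wrist");s=bot.read_state()
a=bot.get_image("scene")[150:350,310:510];b=bot.get_image("side")[150:350,150:350]
cv2.imwrite("pics/c17.png",np.hstack([cv2.resize(x,(400,400),interpolation=2) for x in (a,b)])[:,:,::-1])
cv2.imwrite("pics/w17.png",w[:,:,::-1])
print(s['t'],s['position'],s['force'],s['opening']*87)
print('tip case',RC.T@(s['position']-s['ee_rot'][:,2]*.037-OC))
E
```

```text
24.75 [ 0.69751388 -0.00803947  0.10692047] [ 0.26612878 -1.80019529  0.23091138] 22.1745101129445
tip case [-0.02172306  0.07889646  0.13963151]
```

View pics/c17.png

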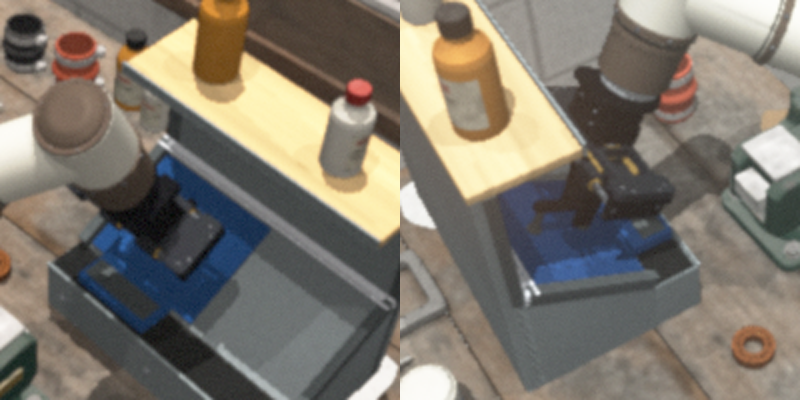

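View pics/w17.png

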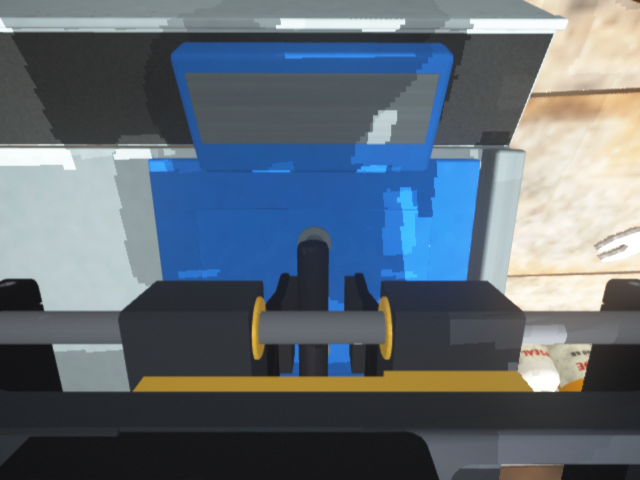

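The door is within a few millimetres of the left jamb. Push on slowly until the wrist force shows contact.

Call:
servo_tool:
  motion:
    - [[0, 1, 0, 0, 0, 0, 22], [0, 2, 0, 0, 0, 0, 22], [0, 3, 0, 0, 0, 0, 22], [0, 4, 0, 0, 0, 0, 22], [0, 5, 0, 0, 0, 0, 22], [0, 5.5, 0, 0, 0, 0, 22], [0, 6, 0, 0, 0, 0, 22], [0, 6, 0, 0, 0, 0, 22], [0, 6, 0, 0, 0, 0, 22], [0, 6, 0, 0, 0, 0, 22]]

```text
t: 26.1
position: [0.6974, -0.005, 0.1067]
ee_rot: [[-0.884, 0.057, 0.465], [0.049, 0.998, -0.029], [-0.466, -0.003, -0.885]]
force: [3.8, -9.0, -1.2]
opening: 0.254
```

The force rose to 9 N with the tool stopped 3 mm short of its command, so the door is at its stop. Relieve, back out along the tool axis and check.

Call:
servo_tool:
  motion:
    - [[0, -3, 0, 0, 0, 0, 22], [0, -6.5, 0, 0, 0, 0, 24], [0, -6.5, 0, 0, 0, 0, 26], [0, -6.5, -8, 0, 0, 0, 28], [0, -6.5, -20, 0, 0, 0, 28], [0, -6.5, -35, 0, 0, 0, 28], [0, -6.5, -52, 0, 0, 0, 28], [0, -6.5, -70, 0, 0, 0, 28], [0, -6.5, -88, 0, 0, 0, 28], [0, -6.5, -100, 0, 0, 0, 28]]

```text
t: 27.35
position: [0.6508, -0.0056, 0.1965]
ee_rot: [[-0.882, 0.052, 0.468], [0.046, 0.999, -0.024], [-0.469, -0.0, -0.883]]
force: [-0.4, 0.1, 0.0]
opening: 0.322
```

Call:
servo_tool:
  motion:
    - [[10, 0, -20, 0, 0, 0, 28], [30, 0, -45, 0, 0, 0, 28], [60, 0, -70, 0, 0, 0, 28], [90, 0, -85, 0, 0, 0, 28], [120, 0, -95, 0, 0, 0, 28], [145, 0, -100, 0, 0, 0, 28], [160, 0, -100, 0, 0, 0, 28], [160, 0, -100, 0, 0, 0, 28], [160, 0, -100, 0, 0, 0, 28], [160, 0, -100, 0, 0, 0, 28]]

```text
t: 28.6
position: [0.4637, 0.0039, 0.2094]
ee_rot: [[-0.883, 0.053, 0.467], [0.046, 0.999, -0.025], [-0.468, -0.0, -0.884]]
force: [0.2, 0.6, -0.6]
opening: 0.321
```

```bash
python3 - <<'E'
from plant import bot
from h import *
import cv2
w=bot.get_image("wrist");s=bot.read_state();m=bot.camera_model("wrist")
a=bot.get_image("scene")[150:350,310:510];b=bot.get_image("side")[150:350,150:350]
cv2.imwrite("pics/c18.png",np.hstack([cv2.resize(x,(400,400),interpolation=2) for x in (a,b)])[:,:,::-1])
cv2.imwrite("pics/w18.png",w[:,:,::-1])
print(s['t'],s['position'],s['force'])
for c in ("scene","side","wrist"):
  for l in ("handle","runner"):
    print(c,l,[(np.round(RC.T@(L(d['at'])-OC),3).tolist(),round(d['score'],2)) for d in bot.spot_point(c,l)][:2])
E
```

```text
28.65 [0.46360504 0.00380082 0.20929649] [-0.16690221 -0.71344538  0.30348162]
scene handle [([-0.019, 0.079, 0.16], 0.97)]
scene runner [([-0.12, 0.135, 0.085], 0.7)]
side handle [([0.0, 0.001, 0.001], 0.41), ([-0.072, 0.507, 0.003], 0.18)]
side runner [([-0.12, 0.132, 0.084], 0.84)]
wrist handle [([-0.013, 0.077, 0.154], 0.8)]
wrist runner [([-0.115, 0.133, 0.09], 0.79)]
```

View pics/c18.png

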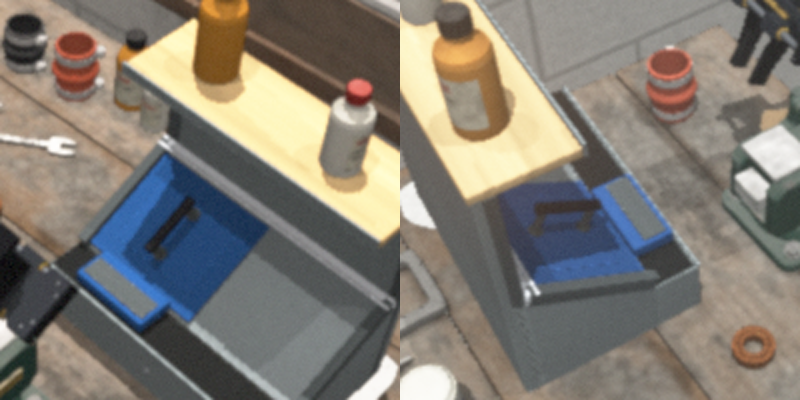

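View pics/w18.png

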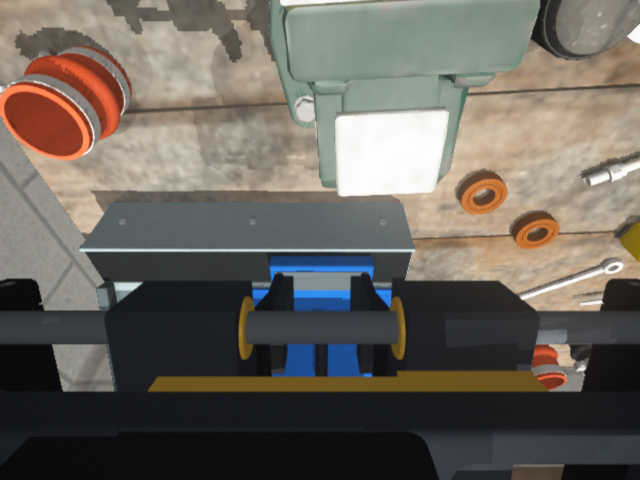

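The door runner reads case y 0.132–0.135 and the handle 0.077–0.079, so the joint is about 0–3 mm and it stopped hard at 9 N. Both bottles stand and the robot is clear.

```bash
python3 - <<'E'
from plant import bot
print(bot.job_done(), bot.read_state()['t'])
E
```

```text
the job is handed in; nothing more can be done
the job is handed in; nothing more can be done
```

I put both bearings in the bay, slid the blue door closed, backed the arm clear and handed the job in at about 29 s of the 72 s.

- **First grasp missed:** the fingers closed above the small bearing without moving it. The real fingertips sit about 37 mm behind the reported TCP, as measured in the images. I corrected for this on every move after that and neither bearing slipped.
- **Bearings:** the last view before closing showed both in the bay. The large one was tilted with one edge resting on the small one. I judged it well below the mouth by eye and did not measure its height. Neither bearing could be seen once the door was shut.
- **Door:** it stopped hard, with the force rising to 9 N against about 2 N of friction. Afterwards the runner read case y 0.132–0.135 (0.135 is closed) and the handle 0.077–0.079 (0.0795 is closed), so it is about 0–3 mm open. The side camera returned only false handle positions, which I ignored.
- **Surroundings:** both bottles stood in their places in the last pictures. The nut and spark plug were still in place after the large bearing was lifted. I made no final check of every bystander. The robot touched nothing at the end.

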